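# Tighten a bearing retaining ring with the pin spanner

### The job

Take the wider pin spanner out of its wooden block, engage its two pins in the two holes of the ring recessed in the bearing housing, feeling gently for the holes, and turn the ring clockwise until it is fully home against its stop. Then put the spanner back upright in its slot in the block, without forcing the pins, without touching the housing or the ring with the gripper, and leaving everything else where it is.

Things in the scene. Friction and masses are not known exactly. Their poses are not given: they have to be found in the camera images.
- spanner_grip (a point): Wide steel pin spanner standing in its block, 70 mm tall, 0.10-0.20 kg. Upright flat grip (x 36, y 12, z 46 mm) on a crossbar (x 46, y 16, z 10 mm); two pins, 5 mm diameter, 14 mm long, point down from it, axes 16 mm either side of the centre along x. Point: centre of the grip, 23 mm above the crossbar, 47 mm above the pins' ends; z up. Pinch across y. Half a turn about z makes no difference.
- spanner_tip (a point): Point midway between the ends of the wide spanner's two pins (47 mm below spanner_grip), same axes.
- small_spanner_grip (a point): A second, narrower steel pin spanner in the other slot of the block, not to be used: grip 26 mm wide, pins only 10 mm either side of its centre, otherwise the same. Centre of its grip, 47 mm above its pins' ends.
- block: Fixed wooden block, 170 (x) x 60 (y) x 36 mm tall, origin under its centre on the bench. Two slots in its top along x, centred at x = -39 and +39 mm, each 46 long, 9 wide, 16 mm deep. A spanner stands in each, pins in the slot, crossbar on the block's top along x (grip centre 69 mm above the bench). Which spanner is in which slot varies.
- housing: Fixed grey bearing housing: a square flange 100 x 100 x 10 mm with a round drum on it, 80 mm in diameter, its rim 45 mm above the bench, bore 56 mm wide. Origin under its centre on the bench, z up, x along a flange side.
- ring_face (a point): Centre of the steel ring's upper face, 41 mm above the bench, 4 mm below the rim; a 15 mm shaft end stands 1.5 mm proud there. Two holes, 7 mm diameter, 7 mm deep, 16 mm either side of the centre. This point does not turn with the ring: the line of holes starts anywhere within 0.8 rad of the housing's x axis; see it or feel for it (press pins lightly on the face, turn until they drop in).
- ring (a joint): How far the ring is screwed in, rad: grows as it turns clockwise seen from above, its stop (fully home) at 0.90. It starts between 0.2 and 0.4, takes about 0.2 N m to turn, stays where it is left and does not sink. Press and twist lightly: the pins may bear 50 N in all (about 0.8 N m of pure twist). The reading does not tell where the holes are.
- paint_tin_mid (a point): White tin, 64 mm wide, 70 mm tall, near the block on its left side; point half-way up. Leave.
- bearing: Loose ball bearing, 42 mm wide, 12 mm tall, lying right of the housing. Leave.
- screwdriver: Screwdriver 200 mm long, lying beyond the housing. Leave.
- wrench: Open wrench 150 mm long, lying between block and housing. Leave.
There are look-alikes about, which are no part of the job. Leave any red or yellow look-alike of the part that bears spanner_grip alone.

How it is judged:
By the outcome, as a careful person would: the job done as asked, in the order asked, and still so for the second after the job is handed in, with the robot touching nothing.
It also fails if it takes over 72 s, if anything falls off the work surface, if the arm or the gripper's body presses on something with over 40 N, if the wrist force passes 120 N, or if a joint passes its speed limit or range.

### The arm

A 7-joint arm with a two-finger parallel gripper is mounted at the origin on the work surface. World frame = base frame: x ahead of the robot, y to its left, z up, the work surface at z = 0. Lengths are in m, angles in rad, forces in N, time in s.
With the tool pointing down it reaches from about 0.425 to 0.975 m from the base axis. Payload 16.7 kg.
Tool frame: the origin (TCP) lies midway between the tips of the shut fingers; the grasp point (between the pads) lies 19 mm behind it (ctrl.grip_point_offset is the distance from the TCP to the grasp point, in m); y points along the fingers, x is the direction in which the jaws open and shut, and the axes are right-handed (so a half turn about y gives the same grasp; the last joint's range is limited). The gripper opens to 85 mm and grips with 20 to 120 N. Pads are 22 mm wide; open, the fingers measure 114 mm over their backs; the gripper's body (76 mm by 85 mm) begins 54 mm behind the grasp point. The pads swing forward as they close: fully open they stand 13 mm farther back than shut.
Start: joints at [-1.335, 0.426, 0.074, 1.606, -0.034, 1.111, -0.067], TCP at [0.253, 0.626, 0.231] pointing down, gripper open.
Joint ranges: [-2.85, 2.85], [-0.5, 2.14], [-1.23, 1.37], [0.21, 2.46], [-1.02, 4.16], [0.16, 2.05], [-2.73, 2.73]. Speed limits (rad/s): [1.89, 1.89, 2.39, 2.39, 3.01, 3.01, 3.01].

### API

Orientations are given as [roll, pitch, yaw] about the fixed x, y, z axes, in that order (R = Rz(yaw) Ry(pitch) Rx(roll)).
In Python, from bench import ctrl gives the robot as it stands.
- The arm moves only by the shell command python3 -m jog 'ROWS' [OPENING]. ROWS is JSON, one flat list of numbers, 6 for each row, row after row: the shift along the tool's x, y, z in mm, then the turn, a rotation vector about the tool's x, y, z in degrees. A call has 1 to 10 rows; each row is the pose to reach, as a shift and turn from the pose measured when the call began, along the tool's axes at that moment; what a row does not reach only later rows make up. A row lasts 1/12 s, in which the tool goes at most 41.7 mm and 7.16 degrees, less where a joint would pass 70% of its speed; a pose out of reach is approached as far as the arm can. A call with a gripper value outside its range is refused whole. OPENING is the closure, from 0 (fully open) to 1 (shut), set as the call begins (- or left out, the last holds). The fingers move at their own pace and stop on an object; the grip force is fixed at half the most. Time passes only in rows, so rows that repeat a pose let the fingers close. It gives the time, the measured TCP pose, the force and the opening at its end, in the units of the state.
- ctrl.get_state(): the state, without advancing time (a new reading comes with each control period).
- ctrl.snapshot(name): name is "scene" or "side" or "wrist"; returns the picture (384x512x3 uint8, blue, green, red); there is no depth.
- ctrl.get_calibration(name): a dict with "vertical_fov" (degrees; the focal length in pixels is half the picture's height over the tangent of half this angle, whatever the lens; pixels are square), "cx", "cy" (the principal point, pixels), "R" (3x3) and "t" (3): a world point X has camera coordinates R X + t. Camera axes: x right, y down, z forward; pixel columns grow to the right and rows downward; lengths in m; the calibration is good to about 2 mm. A picture is of the moment at which its call begins: read the wrist's pose just before it. get_calibration takes no time and is no camera call; for the wrist camera it gives the pose at the moment of the call.
- ctrl.finish_job(): hands the job in, once; it reports no verdict.
The state is a dict: "clock": time; "q": joint angles; "qd": joint speeds; "tau": joint torques, N m; "position": TCP position; "tool_rot": TCP orientation; "ft_force": force on the tool from outside, world axes, zero at the start; "wrist_torque": the same for the moment, N m; "grip_width": opening from 0.0 (shut) to 1.0 (fully open).
Only numpy, scipy, OpenCV 4.12 (cv2) and the standard library are available. Lean on these libraries where they do the work, as an engineer would, in place of code of your own. Each camera call takes 0.05 s, during which the arm holds its last target.

## Working session

There is one attempt and no reset: what is moved stays moved. The work goes in short steps, Python scripts to look and compute and a shell command to move; the robot and the scene stay as the last step left them, time stands still between calls to the robot, and variables do not carry over. Pictures are saved under pics/ and viewed, and the job is handed in when it is done.

```bash
ls; mkdir -p pics; python3 - <<'E'
from bench import ctrl
import cv2
s=ctrl.get_state()
print(s['clock'],s['position'],s['tool_rot'],s['grip_width'],ctrl.grip_point_offset)
for n in ("scene","side","wrist"):
    c=ctrl.get_calibration(n); print(n,c)
    cv2.imwrite(f'pics/{n}0.png',ctrl.snapshot(n))
E
```

```text
pics
0.0 [0.25325537 0.62524572 0.23061854] [-1.57086891e+00  1.28477214e-03  1.18594829e+00] 0.9995121622793814 0.0187
scene {'vertical_fov': 46.280751788085624, 'cx': 250.164442108867, 'cy': 186.76102857285176, 'R': array([[-0.70088852,  0.71323155, -0.00748557],
       [ 0.54244631,  0.5261856 , -0.65488985],
       [-0.4631493 , -0.4630653 , -0.75568727]]), 't': array([ 0.38884921, -0.26654658,  1.34312433])}
side {'vertical_fov': 42.484583102402965, 'cx': 261.89437854641716, 'cy': 187.43063449918716, 'R': array([[ 0.69775915, -0.71607307, -0.01927521],
       [-0.52953866, -0.49750062, -0.68708219],
       [ 0.48241163,  0.48962485, -0.72632398]]), 't': array([-0.36310733,  0.34505622,  0.784037  ])}
wrist {'vertical_fov': 61.93987330101505, 'cx': 258.15534061035044, 'cy': 189.86981926541495, 'R': array([[ 0.37412391,  0.92737458, -0.00277201],
       [ 0.88779187, -0.35728815,  0.29012199],
       [ 0.26806135, -0.11100254, -0.95698566]]), 't': array([-0.67527993, -0.03933761,  0.38060366])}
```

View pics/scene0.png

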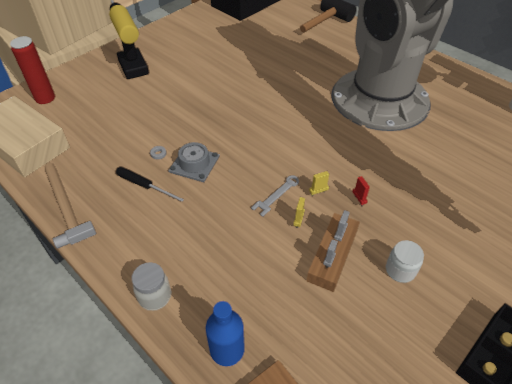

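View pics/side0.png

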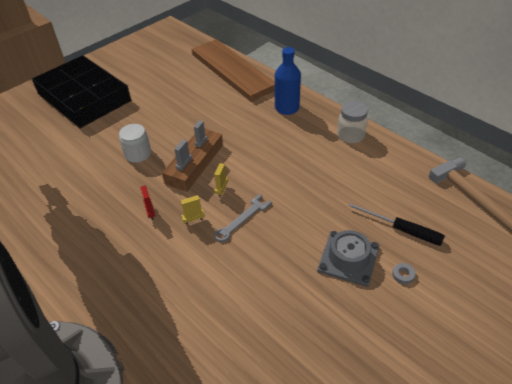

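View pics/wrist0.png

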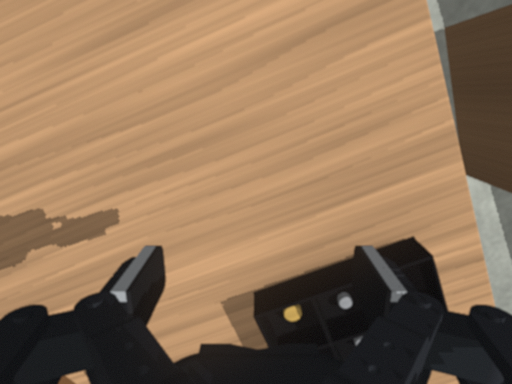

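The scene view has the block at about (335,248) holding two grey spanners, with the housing at (194,160). In the side view they are at (194,160) and (350,255). I'll enlarge both views.

```bash
python3 - <<'E'
import cv2
a=cv2.imread('pics/scene0.png'); b=cv2.imread('pics/side0.png')
def crop(im,x,y,w,h,k,n): cv2.imwrite(n,cv2.resize(im[y:y+h,x:x+w],None,fx=k,fy=k,interpolation=cv2.INTER_CUBIC))
crop(a,295,195,100,100,6,'pics/sc_block.png')
crop(a,160,130,70,60,10,'pics/sc_house.png')
crop(b,150,110,90,90,6,'pics/si_block.png')
crop(b,310,220,80,70,8,'pics/si_house.png')
E
```

```text
(no output)
```

View pics/sc_block.png

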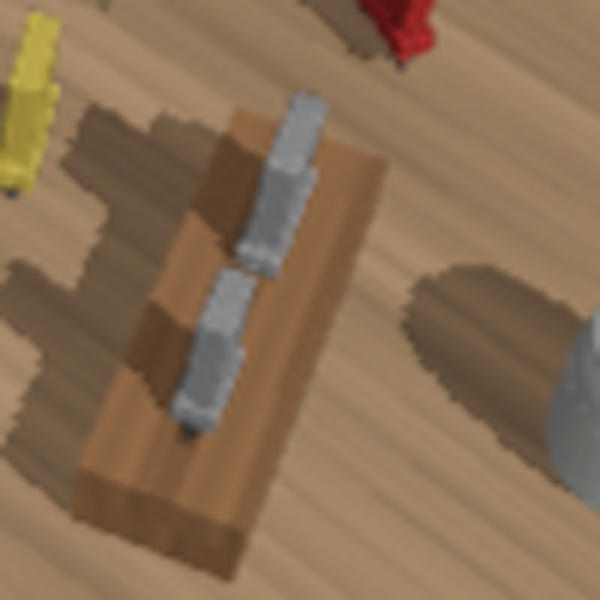

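View pics/sc_house.png

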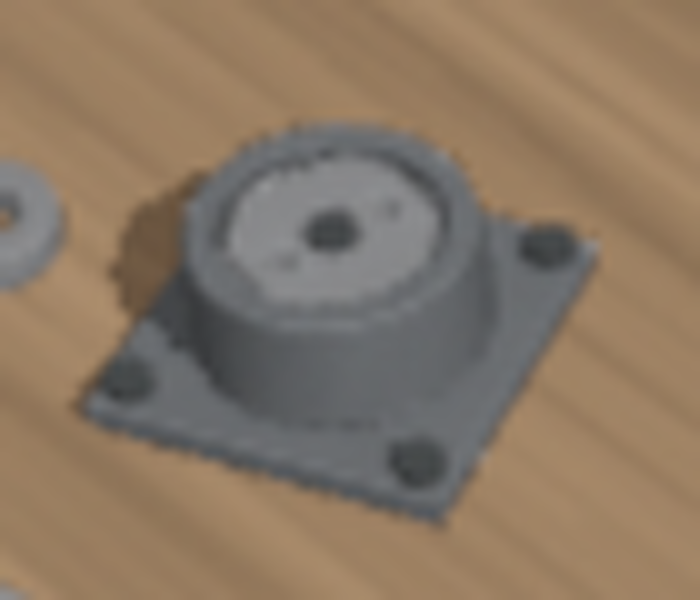

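View pics/si_block.png

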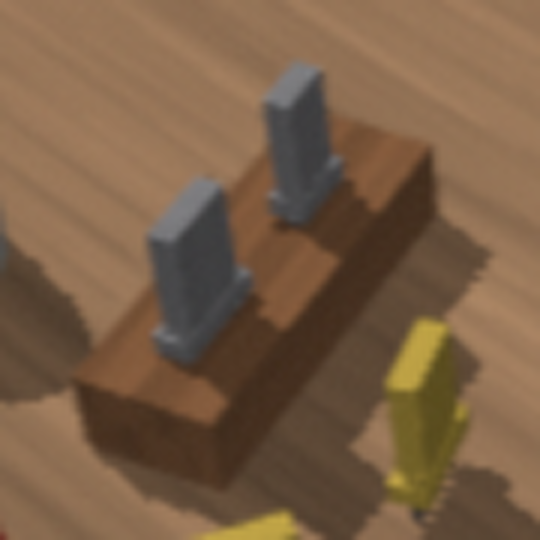

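View pics/si_house.png

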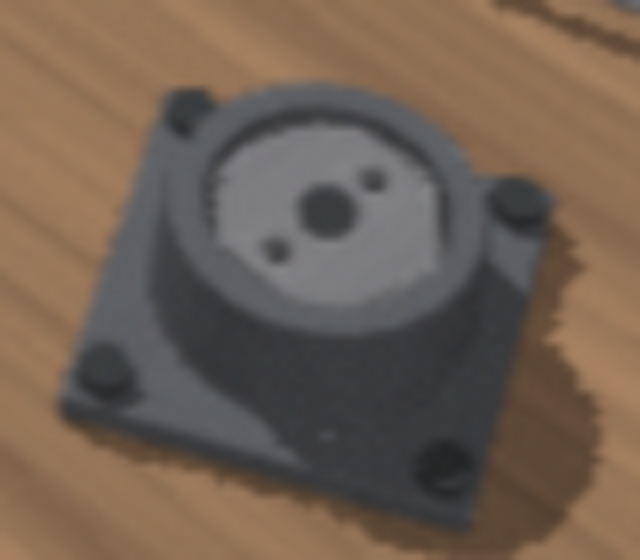

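```bash
cat > h.py <<'E'
from bench import ctrl
import numpy as np, cv2
from scipy.optimize import least_squares
from scipy.spatial.transform import Rotation as Ro
def cal(n): return ctrl.get_calibration(n)
def K(c): f=192/np.tan(np.radians(c['vertical_fov']/2)); return f,c['cx'],c['cy']
def proj(c,X):
    f,cx,cy=K(c); p=np.atleast_2d(X)@np.array(c['R']).T+np.array(c['t']); return np.c_[cx+f*p[:,0]/p[:,2],cy+f*p[:,1]/p[:,2]]
def ray(c,uv,z):
    f,cx,cy=K(c); R=np.array(c['R']);o=-R.T@c['t']; d=R.T@np.array([(uv[0]-cx)/f,(uv[1]-cy)/f,1]); return o+d*(z-o[2])/d[2]
def un(uv,off,k): return (np.array(uv,float)+.5)/k-.5+np.array(off)
E
python3 - <<'E'
from h import *
S,D=cal('scene'),cal('side')
def show(name,c,pts,off,k,z):
    P=np.array([ray(c,u,z) for u in un(pts,off,k)]); print(name,np.round(P[:,:2]*1000,1).tolist()); return P
b1=show('block sc',S,[(235,110),(387,160),(245,530),(80,468)],(295,195),6,.036)
b2=show('block si',D,[(78,380),(222,430),(435,148),(332,117)],(150,110),6,.036)
for b in(b1,b2): print([round(1000*np.linalg.norm(b[i]-b[(i+1)%4])) for i in range(4)],b.mean(0))
show('wide sc top',S,[(295,92),(328,103),(315,175),(272,163)],(295,195),6,.092)
show('small sc top',S,[(225,268),(255,276),(242,350),(203,335)],(295,195),6,.092)
w=show('wide si top',D,[(150,235),(167,243),(224,192),(205,178)],(150,110),6,.092)
s=show('small si top',D,[(266,97),(280,105),(326,72),(306,62)],(150,110),6,.092)
for b in(w,s): print([round(1000*np.linalg.norm(b[i]-b[(i+1)%4])) for i in range(4)],b.mean(0))
show('holes sc',S,[(393,209),(289,263)],(160,130),10,.041); show('shaft sc',S,[(332,230)],(160,130),10,.0425)
show('holes si',D,[(374,181),(276,250)],(310,220),8,.041); show('shaft si',D,[(328,211)],(310,220),8,.0425)
f1=show('fl sc',S,[(85,400),(440,515),(597,245)],(160,130),10,.010)
f2=show('fl si',D,[(62,403),(468,522),(552,200),(172,95)],(310,220),8,.010)
print(f2.mean(0),(f1[0]+f1[2])/2)
E
```

```text
block sc [[468.7, 180.6], [448.1, 235.3], [607.3, 291.3], [627.5, 236.9]]
block si [[446.7, 232.6], [466.6, 174.1], [624.8, 232.8], [609.5, 277.1]]
[58, 169, 58, 169] [0.53788073 0.23600177 0.036     ]
[62, 169, 47, 169] [0.53689204 0.22914373 0.036     ]
wide sc top [[487.1, 211.9], [483.0, 223.2], [511.6, 238.6], [517.7, 224.9]]
small sc top [[563.7, 240.1], [559.3, 249.3], [585.4, 263.9], [589.7, 251.2]]
wide si top [[481.4, 220.6], [482.9, 212.8], [514.4, 219.1], [514.6, 230.1]]
small si top [[559.8, 249.1], [560.3, 241.7], [584.9, 243.8], [583.7, 253.8]]
[8, 32, 11, 35] [0.49833592 0.22065265 0.092     ]
[7, 25, 10, 24] [0.57216466 0.24710092 0.092     ]
holes sc [[551.2, -186.2], [582.2, -190.4]]
shaft sc [[567.8, -190.3]]
holes si [[582.0, -192.2], [550.0, -187.8]]
shaft si [[566.4, -190.2]]
fl sc [[632.6, -216.3], [595.7, -122.1], [503.9, -163.5]]
fl si [[500.0, -166.8], [539.3, -255.6], [628.8, -216.0], [590.3, -127.5]]
[ 0.5646011  -0.19148778  0.01      ] [ 0.56826124 -0.18990673  0.01      ]
```

The wider spanner is the one nearer the robot: scene (342,225), side (183,150). Its grip top measures about 32–35 mm, against 25 mm for the other grey one at scene (331,252), side (200,132). The yellow and red ones are the look-alikes. The block sits at about (538,235) mm with yaw about 20°. The ring is at about (567,-190) mm, and its hole line is at about -7.8°. Next I'll move to hover above the spanner.

```bash
cat >> h.py <<'E'
def need(p,yaw_deg,s=None):
    """shift (mm) and rotvec (deg) in tool axes to bring TCP to p (m), tool down with tool-x yaw"""
    s=s or ctrl.get_state(); R0=Ro.from_euler('xyz',s['tool_rot']); R1=Ro.from_euler('xyz',[-np.pi/2,0,np.radians(yaw_deg)])
    d=R0.inv().apply(np.array(p)-s['position'])*1000; r=np.degrees((R0.inv()*R1).as_rotvec())
    return np.round(d,1),np.round(r,2)
def st():
    s=ctrl.get_state(); print('t%.2f'%s['clock'],np.round(s['position']*1000,1),np.round(np.degrees(s['tool_rot']),2),'F',np.round(s['ft_force'],1),'M',np.round(s['wrist_torque'],2),'g %.3f'%s['grip_width'],'q',np.round(s['q'],2))
E
python3 - <<'E'
from h import *
S,D=cal('scene'),cal('side'); W=cal('wrist')
s=ctrl.get_state();R0=Ro.from_euler('xyz',s['tool_rot'])
print('cam in tool',R0.inv().apply(-np.array(W['R']).T@W['t']-s['position'])*1000)
print('tin',ray(S,(404,250),.07),ray(D,(134,131),.07))
print(need([.5,.2225,.19],110))
E
```

```text
cam in tool [   1.4185062  -143.10411659   73.68511238]
tin [0.46922781 0.35321934 0.07      ] [0.46895341 0.35837673 0.07      ]
(array([-280.7,   41.1, -379.9]), array([-2.000e-02, -4.205e+01, -5.000e-02]))
```

```bash
python3 -m jog '[-28,4,-38,0,-4.2,0, -56,8,-76,0,-8.4,0, -84,12,-114,0,-12.6,0, -112,16,-152,0,-16.8,0, -140,20,-190,0,-21,0, -168,24,-228,0,-25.2,0, -196,28,-266,0,-29.4,0, -224,32,-304,0,-33.6,0, -252,36,-342,0,-37.8,0, -281,41,-380,0,-42,0]' 0.35; python3 - <<'E'
from h import *
st(); print(need([.5,.2225,.19],110))
E
```

```text
clock: 0.98
position: [0.4709, 0.2697, 0.1954]
tool_rot: [-1.57, 0.001, 1.923]
ft_force: [0.0, 0.2, 0.6]
grip_width: 0.651
t0.98 [470.9 269.7 195.4] [-8.9980e+01  4.0000e-02  1.1016e+02] F [0.  0.2 0.6] M [ 0.03 -0.07  0.02] g 0.651 q [-0.73  0.25  0.1   1.95 -0.03  0.95  1.31]
(array([-54.3,   5.5, -11.1]), array([-0.02,  0.16, -0.04]))
```

```bash
python3 -m jog '[-30,3,-6,0,0,0, -54,5.5,-11,0,0,0, -54,5.5,-11,0,0,0, -54,5.5,-11,0,0,0]' ; python3 - <<'E'
from h import *
st(); W=cal('wrist'); im=ctrl.snapshot('wrist'); cv2.imwrite('pics/w1.png',im)
import pickle; pickle.dump(W,open('w1.pkl','wb'))
print(proj(W,[[.5,.2225,.092],[.5378,.2355,.036],[.572,.249,.092]]))
E
```

```text
clock: 1.32
position: [0.5002, 0.2215, 0.1897]
tool_rot: [-1.57, 0.001, 1.92]
ft_force: [-0.4, 0.4, 0.4]
grip_width: 0.648
t1.32 [500.2 221.5 189.7] [-8.995e+01  6.000e-02  1.100e+02] F [-0.4  0.4  0.4] M [ 0.02  0.04 -0.03] g 0.648 q [-0.65  0.26  0.13  1.94 -0.04  0.94  1.43]
[[258.74695704 190.26237115]
 [257.94990133 212.51800688]
 [258.90376952 276.06616463]]
```

View pics/w1.png

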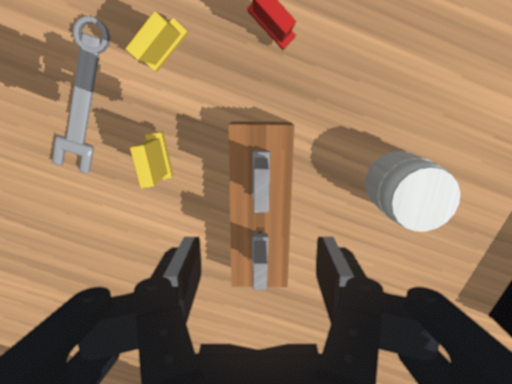

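```bash
python3 - <<'E'
import cv2
a=cv2.imread('pics/w1.png')
cv2.imwrite('pics/w1b.png',cv2.resize(a[115:295,210:310],None,fx=3.3,fy=3.3,interpolation=cv2.INTER_CUBIC))
cv2.imwrite('pics/w1c.png',cv2.resize(a[140:220,230:300],None,fx=7,fy=7,interpolation=cv2.INTER_CUBIC))
E
```

```text
(no output)
```

View pics/w1b.png

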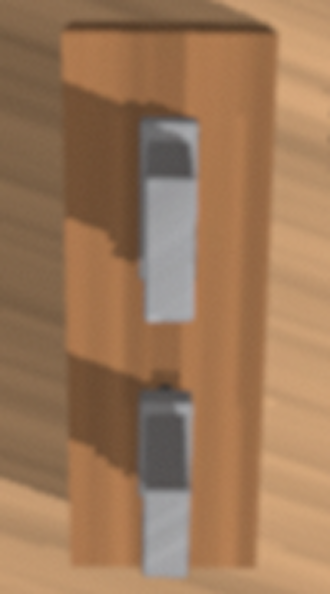

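View pics/w1c.png

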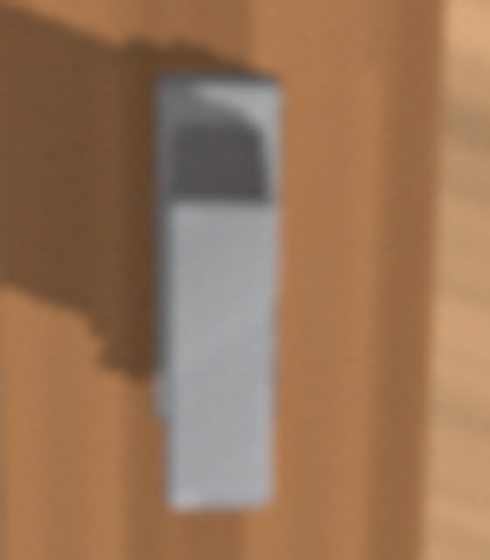

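```bash
python3 - <<'E'
from h import *
import pickle; W=pickle.load(open('w1.pkl','rb'))
def P(pts,off,k,z): return np.array([ray(W,u,z)[:2]*1000 for u in un(pts,off,k)])
t=P([(171,203),(278,203),(270,507),(171,507)],(230,140),7,.092); print('top',t.round(1).tolist(),t.mean(0))
e=lambda a,b: (np.linalg.norm(a-b).round(1),np.degrees(np.arctan2(*(a-b)[::-1])).round(1))
print(e(t[3],t[0]),e(t[2],t[1]),e(t[1],t[0]))
c=P([(158,78),(282,78)],(230,140),7,.046); print('bar far edge',c.mean(0),e(c[0],c[1]))
b=P([(62,28),(278,28),(257,567),(72,567)],(210,115),3.3,.036); print('block',b.round(1).tolist(),b.mean(0),e(b[3],b[0]),e(b[2],b[1]),e(b[1],b[0]))
st()
E
```

```text
top [[484.9, 213.1], [480.8, 224.1], [514.5, 235.9], [518.4, 225.2]] [499.65636068 224.55671247]
(np.float64(35.7), np.float64(19.9)) (np.float64(35.7), np.float64(19.2)) (np.float64(11.8), np.float64(110.1))
bar far edge [477.31848113 216.36632415] (np.float64(16.0), np.float64(-69.9))
block [[465.3, 180.4], [444.8, 236.4], [606.0, 294.0], [626.6, 237.9]] [535.67744959 237.1604817 ] (np.float64(171.2), np.float64(19.6)) (np.float64(171.1), np.float64(19.6)) (np.float64(59.7), np.float64(110.1))
t1.37 [499.7 222.9 189.9] [-8.9960e+01  3.0000e-02  1.1012e+02] F [ 0.1  0.3 -0. ] M [-0.02  0.01  0.01] g 0.653 q [-0.65  0.26  0.13  1.94 -0.04  0.94  1.43]
```

The enlarged crop shows a grip top 35.7 × 11.8 mm, which confirms this is the wide spanner. Its centre is at about (499.3,224.3) mm with yaw 19.8°.

```bash
python3 - <<'E'
from h import *
print(need([.4993,.2243,.052],109.8))
E
```

```text
(array([  1.5, 137.9,  -0.2]), array([-0.04,  0.32, -0.03]))
```

```bash
python3 -m jog '[1.5,30,0,0,0.3,0, 1.5,60,0,0,0.3,0, 1.5,90,0,0,0.3,0, 1.5,115,0,0,0.3,0, 1.5,130,0,0,0.3,0, 1.5,138,0,0,0.3,0, 1.5,138,0,0,0.3,0, 1.5,138,0,0,0.3,0]' ; python3 - <<'E'
from h import *
st(); print(need([.4993,.2243,.052],109.8))
cv2.imwrite('pics/w2.png',np.vstack([ctrl.snapshot('wrist')]));
E
```

```text
clock: 2.03
position: [0.499, 0.225, 0.0523]
tool_rot: [-1.57, 0.0, 1.918]
ft_force: [-0.6, -0.4, -0.6]
grip_width: 0.654
t2.03 [499.  225.   52.3] [-8.9960e+01  2.0000e-02  1.0988e+02] F [-0.6 -0.4 -0.6] M [-0.01  0.03 -0.02] g 0.654 q [-0.63  0.45  0.11  2.04 -0.08  0.65  1.45]
(array([-0.8,  0.3, -0.1]), array([-0.04,  0.08, -0.02]))
```

View pics/w2.png

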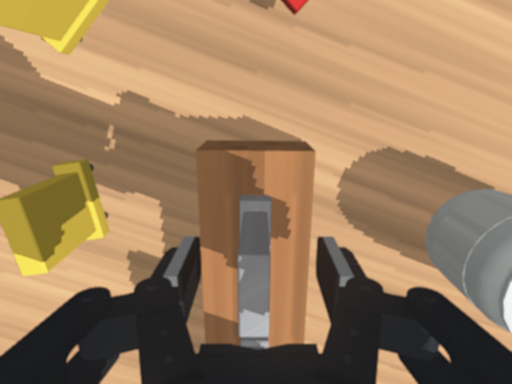

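```bash
python3 -m jog '[0,0,0,0,0,0, 0,0,0,0,0,0, 0,0,0,0,0,0, 0,0,0,0,0,0, 0,0,0,0,0,0, 0,0,0,0,0,0, 0,0,0,0,0,0]' 1.0; python3 - <<'E'
from h import *
st()
E
```

```text
clock: 2.67
position: [0.4997, 0.2251, 0.0534]
tool_rot: [-1.572, -0.0, 1.917]
ft_force: [-1.9, -0.5, 7.6]
grip_width: 0.132
t2.67 [499.7 225.1  53.4] [-9.0070e+01 -1.0000e-02  1.0986e+02] F [-1.9 -0.5  7.6] M [-0.15  0.29  0.  ] g 0.132 q [-0.63  0.45  0.11  2.04 -0.08  0.65  1.45]
```

```bash
python3 -m jog '[0,0,0,0,0,0, 0,-4,0,0,0,0, 0,-10,0,0,0,0, 0,-20,0,0,0,0, 0,-40,0,0,0,0, 0,-65,0,0,0,0, 0,-90,0,0,0,0, 0,-115,0,0,0,0, 0,-125,0,0,0,0, 0,-125,0,0,0,0]' ; python3 - <<'E'
from h import *
st(); print(need([.567,-.190,.16],82.2))
cv2.imwrite('pics/w3.png',np.hstack([ctrl.snapshot('wrist')]));
cv2.imwrite('pics/s3.png',ctrl.snapshot('side'));
E
```

```text
clock: 3.5
position: [0.5008, 0.2257, 0.1815]
tool_rot: [-1.577, -0.001, 1.917]
ft_force: [0.2, 0.3, -0.9]
grip_width: 0.132
t3.50 [500.8 225.7 181.5] [-9.0330e+01 -7.0000e-02  1.0984e+02] F [ 0.2  0.3 -0.9] M [-0.04  0.05 -0.02] g 0.132 q [-0.65  0.27  0.13  1.95 -0.05  0.92  1.42]
(array([-413.5,   20.5,   78.9]), array([ 0.31, 27.64,  0.15]))
```

View pics/w3.png

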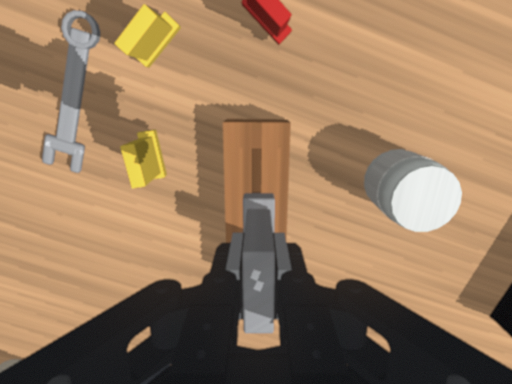

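View pics/s3.png

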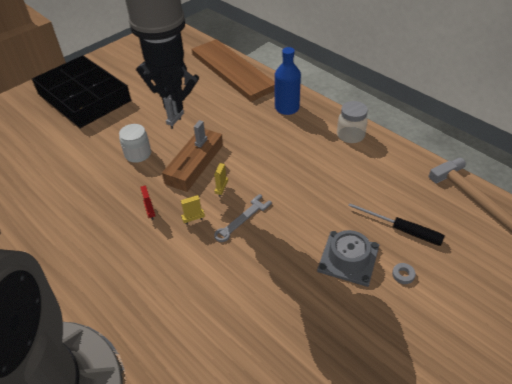

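The wide spanner is held clear of its slot, and the other spanner is still in place. I'll carry it to just short of the ring and look at the holes with the wrist camera.

```bash
python3 - <<'E'
from h import *
print(need([.5075,-.182,.16],82.2))
E
python3 -m jog '[-40,2,13,0,2.8,0, -80,4,26,0,5.6,0, -120,6,39,0,8.4,0, -160,8,52,0,11.2,0, -200,10,65,0,14,0, -240,12,78,0,16.8,0, -280,14,91,0,19.6,0, -320,16,104,0,22.4,0, -360,18,117,0,25.2,0, -386,20,130,0,27.6,0]' ; python3 - <<'E'
from h import *
st(); print(need([.5075,-.182,.16],82.2))
E
```

```text
(array([-385.6,   18. ,  130.7]), array([ 0.08, 27.66,  0.04]))
clock: 4.43
position: [0.5074, -0.1853, 0.1565]
tool_rot: [-1.57, 0.0, 1.432]
ft_force: [-0.3, -0.5, -1.6]
grip_width: 0.128
t4.43 [ 507.4 -185.3  156.5] [-8.997e+01  1.000e-02  8.205e+01] F [-0.3 -0.5 -1.6] M [ 0.04 -0.07  0.01] g 0.128 q [-0.11  0.31  0.42  2.   -0.16  0.86  1.82]
(array([ 3.2, -3.5,  0.3]), array([-0.03, -0.15, -0.01]))
```

```bash
python3 -m jog '[3,-3,0,0,0,0, 3,-3,0,0,0,0, 3,-3,0,0,0,0]' ; python3 - <<'E'
from h import *
import pickle
st(); s=ctrl.get_state(); W=cal('wrist'); im=ctrl.snapshot('wrist'); pickle.dump((W,s),open('w4.pkl','wb')); cv2.imwrite('pics/w4.png',im)
print(proj(W,[.567,-.19,.041]))
E
```

```text
clock: 4.68
position: [0.5072, -0.1819, 0.1583]
tool_rot: [-1.568, 0.0, 1.432]
ft_force: [1.0, 0.8, -2.1]
grip_width: 0.133
t4.68 [ 507.2 -181.9  158.3] [-8.986e+01  1.000e-02  8.206e+01] F [ 1.   0.8 -2.1] M [ 0.07  0.   -0.02] g 0.133 q [-0.12  0.3   0.41  2.   -0.16  0.87  1.81]
[[257.20608271 248.6738174 ]]
```

View pics/w4.png

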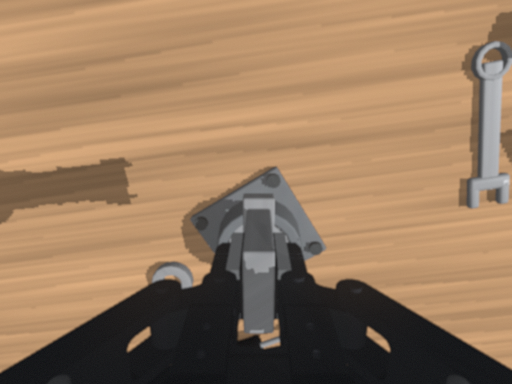

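```bash
python3 -m jog '[0,0,35,0,0,0, 0,0,65,0,0,0, 0,0,65,0,0,0, 0,0,65,0,0,0]' ; python3 - <<'E'
from h import *
import pickle
st(); s=ctrl.get_state(); W=cal('wrist'); im=ctrl.snapshot('wrist'); pickle.dump((W,s),open('w5.pkl','wb')); cv2.imwrite('pics/w5.png',im)
u=proj(W,[.567,-.19,.041])[0]; print(u)
x,y=int(u[0])-50,int(u[1])-50; print(x,y)
cv2.imwrite('pics/w5a.png',cv2.resize(im[y:y+100,x:x+100],None,fx=6,fy=6,interpolation=cv2.INTER_CUBIC))
cv2.imwrite('pics/w5b.png',cv2.resize(im[180:350,205:315],None,fx=3.5,fy=3.5,interpolation=cv2.INTER_CUBIC))
E
```

```text
clock: 5.07
position: [0.4421, -0.1709, 0.1585]
tool_rot: [-1.568, -0.001, 1.436]
ft_force: [0.9, 0.4, -0.9]
grip_width: 0.13
t5.07 [ 442.1 -170.9  158.5] [-8.986e+01 -6.000e-02  8.225e+01] F [ 0.9  0.4 -0.9] M [-0.   -0.06  0.02] g 0.130 q [-0.15  0.19  0.43  2.14 -0.11  0.83  1.78]
[254.57516236 310.67269524]
204 260
```

View pics/w5a.png

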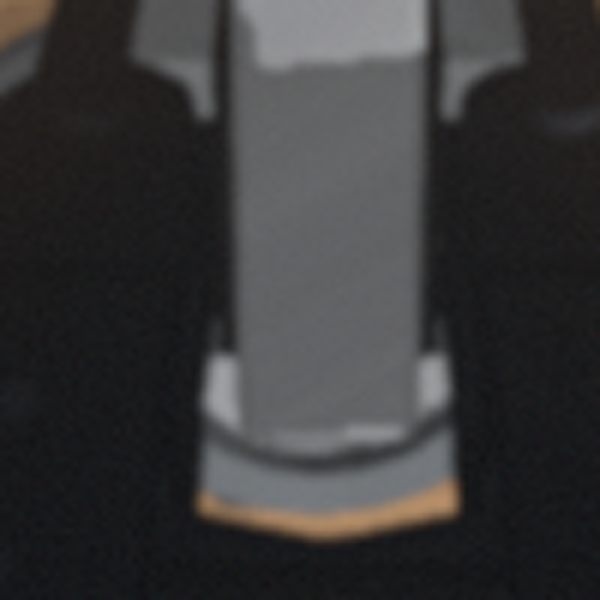

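View pics/w5b.png

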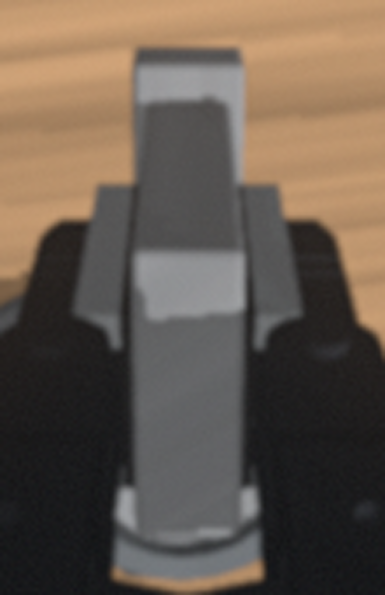

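I moved the wrong way: the ring now lies behind the spanner at row 310. I'll go to the far side of it.

```bash
python3 -m jog '[0,0,-40,0,0,0, 0,0,-80,0,0,0, 0,0,-120,0,0,0, 0,0,-160,0,0,0, 0,0,-185,0,0,0, 0,0,-185,0,0,0, 0,0,-185,0,0,0, 0,0,-185,0,0,0]' ; python3 - <<'E'
from h import *
import pickle
st(); s=ctrl.get_state(); W=cal('wrist'); im=ctrl.snapshot('wrist'); pickle.dump((W,s),open('w6.pkl','wb')); cv2.imwrite('pics/w6.png',im)
u=proj(W,[.567,-.19,.041])[0]; print(u)
x,y=int(u[0])-50,int(u[1])-50; print(x,y)
cv2.imwrite('pics/w6a.png',cv2.resize(im[y:y+100,x:x+100],None,fx=6,fy=6,interpolation=cv2.INTER_CUBIC))
E
```

```text
clock: 5.78
position: [0.6264, -0.1955, 0.1577]
tool_rot: [-1.568, -0.001, 1.437]
ft_force: [-0.1, -0.3, -1.6]
grip_width: 0.132
t5.78 [ 626.4 -195.5  157.7] [-8.984e+01 -3.000e-02  8.231e+01] F [-0.1 -0.3 -1.6] M [-0.01  0.04  0.  ] g 0.132 q [-0.09  0.49  0.4   1.73 -0.22  0.97  1.83]
[253.72120123 111.59028586]
203 61
```

View pics/w6.png

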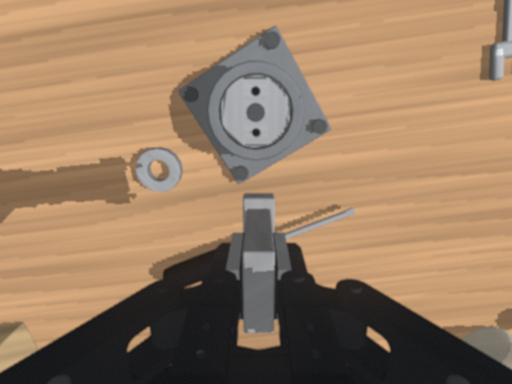

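View pics/w6a.png

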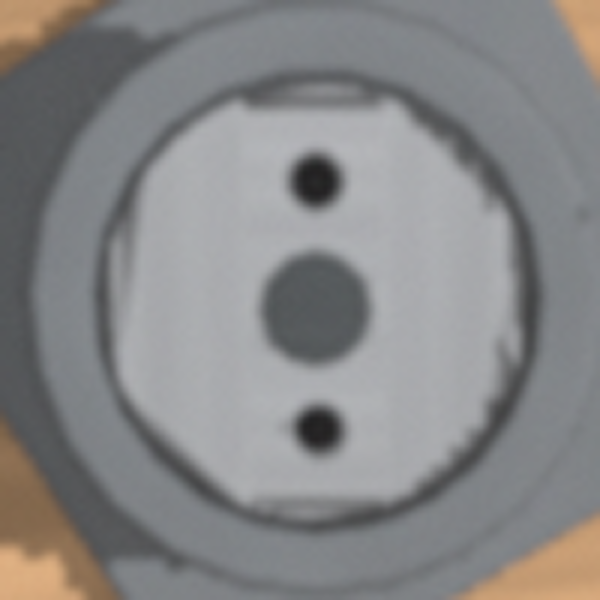

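```bash
python3 - <<'E'
from h import *
import pickle
W,s=pickle.load(open('w6.pkl','rb'))
h=np.array([ray(W,u,.041)[:2]*1000 for u in un([(316,181),(320,430)],(203,61),6)]); print(h,h.mean(0),np.linalg.norm(h[0]-h[1]),np.degrees(np.arctan2(*(h[1]-h[0])[::-1])))
print(ray(W,un((316,308),(203,61),6),.0425)*1000)
im=cv2.imread('pics/w6.png')
cv2.imwrite('pics/w6b.png',cv2.resize(im[185:345,215:305],None,fx=3.7,fy=3.7,interpolation=cv2.INTER_CUBIC))
cv2.imwrite('pics/w6c.png',cv2.resize(im[185:265,220:300],None,fx=7,fy=7,interpolation=cv2.INTER_CUBIC))
E
```

```text
[[ 551.56808118 -186.67695535]
 [ 583.25799281 -190.45476697]] [ 567.41303699 -188.56586116] 31.914297102276752 -6.7982501994259446
[ 567.33307039 -188.81122191   42.5       ]
```

View pics/w6b.png

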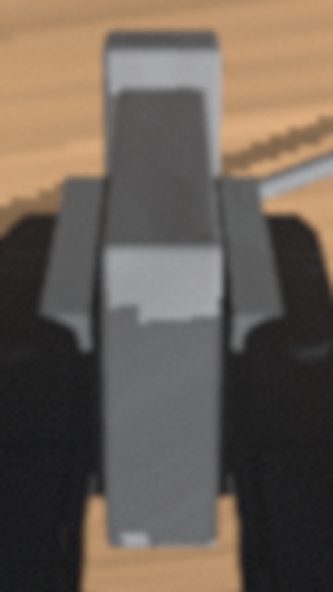

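View pics/w6c.png

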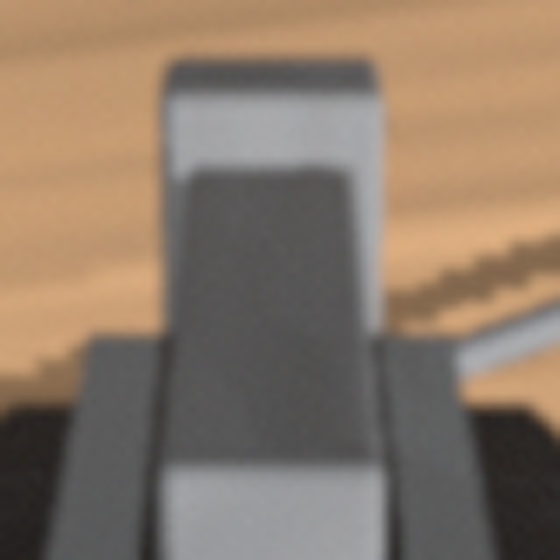

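```bash
cat > fit.py <<'E'
from h import *
def fitspan(W,s,pts_model,uv,free=6):
    R0=Ro.from_euler('xyz',s['tool_rot'])
    M=np.array(pts_model,float)/1000
    def f(p):
        r=Ro.from_rotvec(np.radians([p[3],p[4],p[5]]))
        X=R0.apply(r.apply(M)+np.array([0,-.0187,0])+np.array(p[:3])/1000)+s['position']
        return np.r_[(proj(W,X)-uv).ravel(), 0.1*np.array(p[3:])]
    o=least_squares(f,np.zeros(6)); return o
E
python3 - <<'E'
from fit import *
import pickle
W,s=pickle.load(open('w6.pkl','rb'))
R0=Ro.from_euler('xyz',s['tool_rot']); print('+x tool dir px', proj(W,np.array([s['position'],s['position']+R0.apply([.01,0,0])])))
c=un([(167,95),(381,95),(170,62),(375,62),(187,172),(348,172),(163,463),(385,463)],(220,185),7)
c=np.vstack([c,un([(108,545),(213,545)],(215,185),3.7)])
for sg in(1,):
    m=[(-8,23,23),(8,23,23),(-8,33,23),(8,33,23),(-6,23,18),(6,23,18),(-6,-23,18),(6,-23,18),(-6,-23,-18),(6,-23,-18)]
    o=fitspan(W,s,m,c); print(o.x.round(2),np.abs(o.fun).max(),o.fun.round(1))
st()
E
```

```text
+x tool dir px [[255.80040957 247.91991632]
 [276.01828731 247.95825105]]
[ 1.2   5.31 -0.7  -0.31  0.33  0.23] 1.0886413657151763 [-0.9  0.9  0.3  1.1 -0.5 -0.2  0.2 -0.1  0.2 -0.7  0.8 -0.6 -0.4 -0.
  0.3  0.1 -0.7 -0.3  0.7 -0.2 -0.   0.   0. ]
t5.83 [ 626.1 -195.6  158.1] [-8.987e+01 -4.000e-02  8.228e+01] F [-0.   0.1 -1.4] M [-0.04 -0.04 -0.05] g 0.135 q [-0.09  0.49  0.4   1.73 -0.22  0.97  1.83]
```

```bash
python3 - <<'E'
from h import *
print(need([.5666,-.1897,.079],83.1))
E
```

```text
(array([-2.2, 79.2, 59.6]), array([-0.13, -0.82,  0.04]))
```

```bash
python3 -m jog '[-1,0,20,0,-0.8,0, -2,0,45,0,-0.8,0, -2.2,0,59.6,0,-0.8,0, -2.2,20,59.6,-0.1,-0.8,0, -2.2,45,59.6,-0.1,-0.8,0, -2.2,65,59.6,-0.1,-0.8,0, -2.2,75,59.6,-0.1,-0.8,0, -2.2,79,59.6,-0.1,-0.8,0, -2.2,79,59.6,-0.1,-0.8,0, -2.2,79,59.6,-0.1,-0.8,0]'; python3 - <<'E'
from h import *
for i in range(2): st(); 
print(need([.5666,-.1897,.079],83.1))
cv2.imwrite('pics/w7.png',ctrl.snapshot('wrist')); b=ctrl.snapshot('side'); cv2.imwrite('pics/s7.png',cv2.resize(b[190:300,300:410],None,fx=5,fy=5,interpolation=cv2.INTER_CUBIC))
st()
E
```

```text
clock: 6.67
position: [0.5669, -0.1899, 0.0801]
tool_rot: [-1.571, -0.001, 1.45]
ft_force: [0.5, -0.6, -0.7]
grip_width: 0.139
t6.67 [ 566.9 -189.9   80.1] [-9.002e+01 -4.000e-02  8.307e+01] F [ 0.5 -0.6 -0.7] M [-0.   -0.04  0.01] g 0.139 q [-0.07  0.5   0.36  1.92 -0.25  0.76  1.89]
t6.67 [ 566.9 -189.9   80.1] [-9.002e+01 -4.000e-02  8.307e+01] F [ 0.5 -0.6 -0.7] M [-0.   -0.04  0.01] g 0.139 q [-0.07  0.5   0.36  1.92 -0.25  0.76  1.89]
(array([0.2, 1.1, 0.4]), array([ 0.02, -0.03,  0.04]))
t6.77 [ 567.2 -190.    80.4] [-9.006e+01 -4.000e-02  8.308e+01] F [-0.4  0.1 -1.1] M [0.   0.   0.01] g 0.130 q [-0.07  0.5   0.37  1.92 -0.25  0.76  1.89]
```

View pics/s7.png

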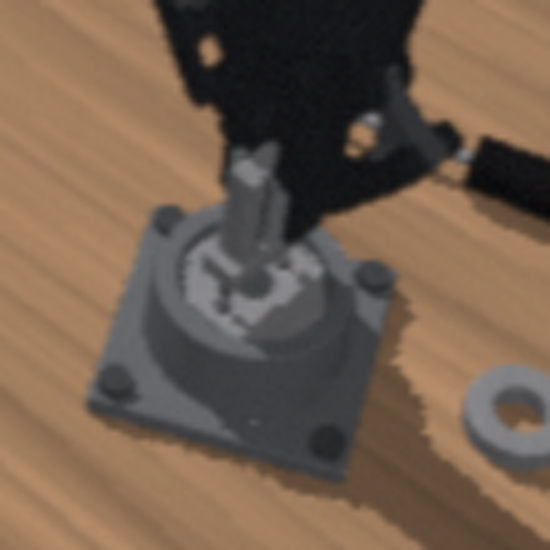

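View pics/w7.png

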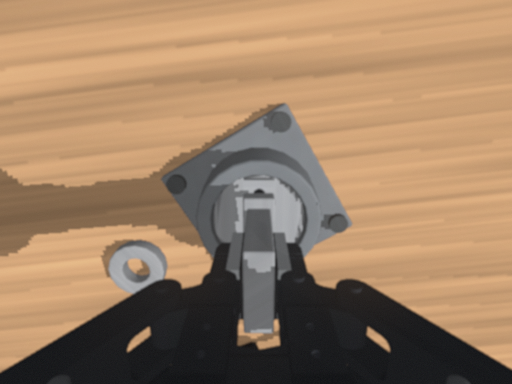

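```bash
python3 - <<'E'
from fit import *
im=cv2.imread('pics/w7.png')
cv2.imwrite('pics/w7a.png',cv2.resize(im[165:245,220:300],None,fx=7,fy=7,interpolation=cv2.INTER_CUBIC))
E
```

```text
(no output)
```

View pics/w7a.png

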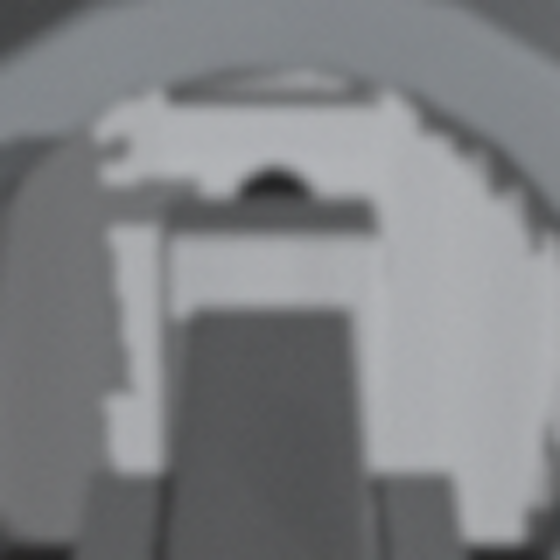

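```bash
python3 - <<'E'
from fit import *
W=cal('wrist'); s=ctrl.get_state(); R0=Ro.from_euler('xyz',s['tool_rot'])
def tool(u,z): return (R0.inv().apply(ray(W,un(u,(220,165),7),z)-s['position'])*1000).round(2)
print('hole far edge',tool((275,168),.041))
zt=s['position'][2]+.0187-.0031   # grip centre height
for dy in (3.1,5.3):
    zc=s['position'][2]+.0187-dy/1000
    print('bar end top',tool((170,235),zc-.023),tool((382,235),zc-.023),'bot',tool((172,200),zc-.033),tool((375,200),zc-.033))
E
```

```text
hole far edge [ 1.53 39.34 18.92]
bar end top [-5.93  7.37 23.49] [ 9.07  7.38 23.52] bot [-6.23 17.37 22.95] [ 9.02 17.38 22.97]
bar end top [-6.04  9.57 22.76] [ 9.18  9.58 22.79] bot [-6.33 19.57 22.26] [ 9.12 19.58 22.28]
```

The pin and the hole agree to about 0.2 mm (hole x 1.5, z 15.4; pin 1.4, 15.4). Descending gently.

```bash
python3 -m jog '[0,2,0,0,0,0, 0,4,0,0,0,0, 0,5,0,0,0,0, 0,6,0,0,0,0, 0,6.5,0,0,0,0, 0,7,0,0,0,0, 0,7,0,0,0,0]'; python3 - <<'E'
from h import *
st()
E
```

```text
clock: 7.35
position: [0.5672, -0.1899, 0.0733]
tool_rot: [-1.572, -0.001, 1.45]
ft_force: [-0.1, -0.5, -1.4]
grip_width: 0.137
t7.35 [ 567.2 -189.9   73.3] [-9.005e+01 -4.000e-02  8.308e+01] F [-0.1 -0.5 -1.4] M [ 0.01 -0.   -0.04] g 0.137 q [-0.06  0.51  0.36  1.93 -0.26  0.75  1.9 ]
```

```bash
python3 -m jog '[0,0.5,0,0,0,0, 0,1,0,0,0,0, 0,1.5,0,0,0,0, 0,2,0,0,0,0, 0,2,0,0,0,0]'; python3 - <<'E'
from h import *
st()
E
python3 -m jog '[0,0.5,0,0,0,0, 0,1,0,0,0,0, 0,1,0,0,0,0]'; python3 - <<'E'
from h import *
st()
E
```

```text
clock: 7.77
position: [0.5671, -0.1899, 0.0711]
tool_rot: [-1.572, -0.001, 1.45]
ft_force: [0.8, 0.4, -2.5]
grip_width: 0.13
t7.77 [ 567.1 -189.9   71.1] [-9.004e+01 -4.000e-02  8.308e+01] F [ 0.8  0.4 -2.5] M [-0.    0.04  0.07] g 0.130 q [-0.06  0.51  0.36  1.93 -0.26  0.75  1.9 ]
clock: 8.02
position: [0.5671, -0.1899, 0.07]
tool_rot: [-1.571, -0.001, 1.45]
ft_force: [-0.5, -0.3, -1.8]
grip_width: 0.129
t8.02 [ 567.1 -189.9   70. ] [-9.003e+01 -4.000e-02  8.308e+01] F [-0.5 -0.3 -1.8] M [-0.03 -0.01  0.05] g 0.129 q [-0.06  0.52  0.36  1.93 -0.26  0.74  1.9 ]
```

```bash
python3 -m jog '[0,0.5,0,0,0,0, 0,1,0,0,0,0, 0,1.5,0,0,0,0, 0,1.5,0,0,0,0]'; python3 -m jog '[0,0.5,0,0,0,0, 0,1,0,0,0,0, 0,1,0,0,0,0]'; python3 - <<'E'
from h import *
st()
for n,(x,y,w,h) in dict(side=(300,190,110,110),scene=(150,110,90,80)).items():
    b=ctrl.snapshot(n); cv2.imwrite(f'pics/{n}8.png',cv2.resize(b[y:y+h,x:x+w],None,fx=5.3,fy=5.3,interpolation=cv2.INTER_CUBIC))
E
```

```text
clock: 8.35
position: [0.567, -0.1898, 0.0684]
tool_rot: [-1.571, -0.001, 1.45]
ft_force: [-0.9, -0.5, -1.6]
grip_width: 0.13
clock: 8.6
position: [0.567, -0.1898, 0.0673]
tool_rot: [-1.571, -0.001, 1.45]
ft_force: [0.6, -0.8, -0.9]
grip_width: 0.133
t8.60 [ 567.  -189.8   67.3] [-9.002e+01 -4.000e-02  8.308e+01] F [ 0.6 -0.8 -0.9] M [ 0.01  0.02 -0.04] g 0.133 q [-0.06  0.52  0.36  1.93 -0.26  0.74  1.9 ]
```

View pics/side8.png

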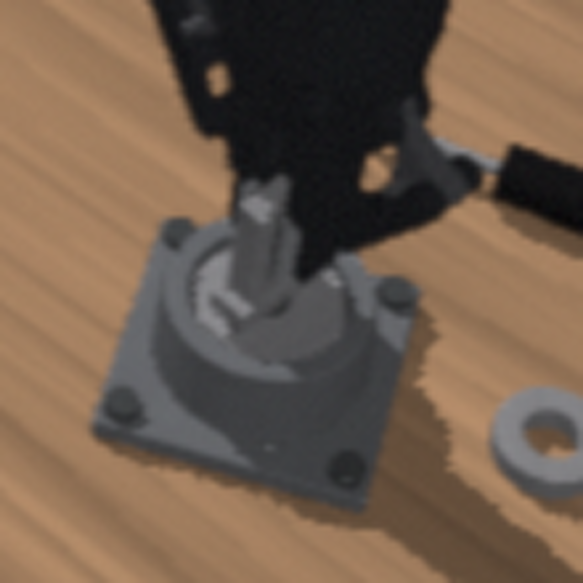

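The pins are about 5 mm into the holes with no contact force. Next I'll turn clockwise in small steps, watching the moment.

```bash
python3 -m jog '[0,0,0,0,1,0, 0,0,0,0,2,0, 0,0,0,0,3,0, 0,0,0,0,4,0, 0,0,0,0,5,0, 0,0,0,0,5,0]'; python3 - <<'E'
from h import *
st()
E
python3 -m jog '[0,0,0,0,1,0, 0,0,0,0,2,0, 0,0,0,0,3,0, 0,0,0,0,4,0, 0,0,0,0,5,0, 0,0,0,0,5,0]'; python3 - <<'E'
from h import *
st()
E
```

```text
clock: 9.2
position: [0.5671, -0.1899, 0.0674]
tool_rot: [-1.571, -0.001, 1.361]
ft_force: [0.6, 0.2, -2.2]
grip_width: 0.131
t9.20 [ 567.1 -189.9   67.4] [-9.003e+01 -3.000e-02  7.799e+01] F [ 0.6  0.2 -2.2] M [-0.13 -0.14  0.18] g 0.131 q [-0.08  0.52  0.38  1.93 -0.28  0.74  1.83]
clock: 9.7
position: [0.5671, -0.1899, 0.0674]
tool_rot: [-1.571, -0.0, 1.272]
ft_force: [-0.5, -1.2, -1.3]
grip_width: 0.13
t9.70 [ 567.1 -189.9   67.4] [-9.003e+01 -2.000e-02  7.290e+01] F [-0.5 -1.2 -1.3] M [-0.24 -0.03  0.18] g 0.130 q [-0.09  0.53  0.4   1.93 -0.3   0.74  1.75]
```

```bash
python3 -m jog '[0,0,0,0,1.2,0, 0,0,0,0,2.4,0, 0,0,0,0,3.6,0, 0,0,0,0,4.8,0, 0,0,0,0,6,0, 0,0,0,0,7.2,0, 0,0,0,0,8,0, 0,0,0,0,8,0]'; python3 - <<'E'
from h import *
st()
E
python3 -m jog '[0,0,0,0,1.2,0, 0,0,0,0,2.4,0, 0,0,0,0,3.6,0, 0,0,0,0,4.8,0, 0,0,0,0,6,0, 0,0,0,0,7,0, 0,0,0,0,7,0]'; python3 - <<'E'
from h import *
st()
E
```

```text
clock: 10.37
position: [0.5671, -0.1899, 0.0674]
tool_rot: [-1.571, -0.0, 1.131]
ft_force: [-0.6, -1.1, -1.2]
grip_width: 0.134
t10.37 [ 567.1 -189.9   67.4] [-9.002e+01 -2.000e-02  6.482e+01] F [-0.6 -1.1 -1.2] M [-0.3  -0.    0.14] g 0.134 q [-0.12  0.53  0.44  1.93 -0.32  0.75  1.64]
clock: 10.95
position: [0.5671, -0.19, 0.0674]
tool_rot: [-1.571, -0.0, 1.008]
ft_force: [-0.2, -0.5, -1.1]
grip_width: 0.134
t10.95 [ 567.1 -190.    67.4] [-9.002e+01 -2.000e-02  5.773e+01] F [-0.2 -0.5 -1.1] M [-0.3   0.06  0.2 ] g 0.134 q [-0.15  0.54  0.47  1.93 -0.35  0.75  1.54]
```

Turned 25.4° so far with Mz at 0.2. I'll use smaller steps towards the stop.

```bash
for i in 1; do python3 -m jog '[0,0,0,0,1,0, 0,0,0,0,2,0, 0,0,0,0,3,0, 0,0,0,0,3,0]'; done; python3 - <<'E'
from h import *
st()
E
python3 -m jog '[0,0,0,0,1,0, 0,0,0,0,2,0, 0,0,0,0,2,0]'; python3 - <<'E'
from h import *
st()
E
python3 -m jog '[0,0,0,0,1,0, 0,0,0,0,2,0, 0,0,0,0,2,0]'; python3 - <<'E'
from h import *
st()
E
```

```text
clock: 11.28
position: [0.5671, -0.19, 0.0674]
tool_rot: [-1.571, -0.0, 0.953]
ft_force: [-0.5, -1.4, -0.9]
grip_width: 0.132
t11.28 [ 567.1 -190.    67.4] [-9.002e+01 -2.000e-02  5.463e+01] F [-0.5 -1.4 -0.9] M [-0.3   0.16  0.16] g 0.132 q [-0.16  0.54  0.49  1.93 -0.36  0.75  1.49]
clock: 11.53
position: [0.5671, -0.19, 0.0674]
tool_rot: [-1.571, -0.0, 0.917]
ft_force: [-0.9, -0.9, -0.2]
grip_width: 0.134
t11.53 [ 567.1 -190.    67.4] [-9.002e+01 -2.000e-02  5.253e+01] F [-0.9 -0.9 -0.2] M [-0.31  0.15  0.17] g 0.134 q [-0.16  0.54  0.5   1.93 -0.37  0.75  1.46]
clock: 11.78
position: [0.5671, -0.19, 0.0674]
tool_rot: [-1.571, -0.0, 0.88]
ft_force: [-0.9, -2.0, -0.5]
grip_width: 0.132
t11.78 [ 567.1 -190.    67.4] [-9.002e+01 -1.000e-02  5.042e+01] F [-0.9 -2.  -0.5] M [-0.29  0.22  0.18] g 0.132 q [-0.17  0.55  0.51  1.93 -0.38  0.75  1.43]
```

```bash
for k in 1; do python3 -m jog '[0,0,0,0,1,0, 0,0,0,0,2,0, 0,0,0,0,2,0]'>/dev/null; python3 -c "
from h import *
st()"; done
python3 -m jog '[0,0,0,0,1,0, 0,0,0,0,1.5,0, 0,0,0,0,1.5,0]' >/dev/null; python3 -c "
from h import *
st()"
python3 -m jog '[0,0,0,0,1,0, 0,0,0,0,1.5,0, 0,0,0,0,1.5,0]' >/dev/null; python3 -c "
from h import *
st()"
```

```text
t12.03 [ 567.1 -189.9   67.4] [-9.001e+01 -1.000e-02  4.833e+01] F [-1.3 -1.6  0. ] M [-0.32  0.22  0.19] g 0.132 q [-0.18  0.55  0.52  1.93 -0.38  0.76  1.4 ]
t12.28 [ 567.1 -190.    67.4] [-90.02  -0.    46.79] F [-0.  -1.8 -0.4] M [-0.38  0.29  0.51] g 0.128 q [-0.18  0.55  0.52  1.94 -0.39  0.76  1.38]
t12.53 [ 567.1 -190.    67.4] [-90.02   0.    45.25] F [-1.1 -1.1  0. ] M [-0.45  0.31  0.81] g 0.128 q [-0.19  0.55  0.53  1.94 -0.4   0.76  1.36]
```

The moment rose sharply from 0.19 to 0.81 N m at yaw about 47.8°, which is the stop, after some 33–35° of turn (expected 29–40°). I'll back off at once to unload it.

```bash
python3 -m jog '[0,0,0,0,-2,0, 0,0,0,0,-3.5,0, 0,0,0,0,-3.5,0]' >/dev/null; python3 -c "
from h import *
st()"
python3 -m jog '[0,0,0,0,-1,0, 0,0,0,0,-2,0, 0,0,0,0,-2,0]' >/dev/null; python3 -c "
from h import *
st()"
```

```text
t12.78 [ 567.1 -190.    67.4] [-9.002e+01 -1.000e-02  4.883e+01] F [-0.4 -0.7 -1. ] M [-0.36  0.09  0.05] g 0.128 q [-0.18  0.55  0.51  1.93 -0.38  0.75  1.41]
t13.03 [ 567.1 -189.8   67.4] [-9.001e+01 -2.000e-02  5.090e+01] F [ 0.1  0.7 -2.2] M [-0.02  0.    0.03] g 0.131 q [-0.17  0.55  0.5   1.93 -0.38  0.75  1.44]
```

```bash
python3 -m jog '[0,-1,0,0,0,0, 0,-2.5,0,0,0,0, 0,-4,0,0,0,0, 0,-4,0,0,0,0]' >/dev/null; python3 -c "
from h import *
st()"
python3 -m jog '[0,-3,0,0,0,0, 0,-6,0,0,0,0, 0,-15,0,0,0,0, 0,-40,0,0,0,0, 0,-70,0,0,0,0, 0,-85,0,0,0,0, 0,-85,0,0,0,0, 0,-85,0,0,0,0]' >/dev/null; python3 -c "
from h import *
st()
print(need([.6264,-.1955,.158],82.3))"
```

```text
t13.37 [ 567.3 -189.8   71.7] [-9.003e+01 -4.000e-02  5.089e+01] F [ 0.8  0.1 -0.8] M [0.02 0.01 0.03] g 0.128 q [-0.17  0.54  0.51  1.93 -0.37  0.76  1.44]
t14.03 [ 567.7 -189.8  157.8] [-90.11  -0.11  50.9 ] F [-0.4  0.6 -3.1] M [-0.    0.04 -0.01] g 0.134 q [-0.23  0.43  0.58  1.88 -0.29  0.92  1.37]
(array([ 32.6,  -0. , -49.2]), array([  0.14, -31.4 ,   0.08]))
```

```bash
python3 -m jog '[0,0,-30,0,0,0, 0,0,-60,0,0,0, 0,0,-60,0,0,0, 0,0,-60,0,0,0, 0,0,-60,0,0,0]' >/dev/null; python3 - <<'E'
from h import *
import pickle
st(); s=ctrl.get_state(); W=cal('wrist'); im=ctrl.snapshot('wrist'); pickle.dump((W,s),open('w9.pkl','wb')); cv2.imwrite('pics/w9.png',im)
u=proj(W,[.5674,-.1886,.041])[0]; 
x,y=int(u[0])-50,max(0,int(u[1])-50); print(x,y)
cv2.imwrite('pics/w9a.png',np.hstack([cv2.resize(im[y:y+100,x:x+100],(400,400),interpolation=cv2.INTER_CUBIC),cv2.resize(im[180:260,220:300],(400,400),interpolation=cv2.INTER_CUBIC)]))
E
```

```text
t14.45 [ 613.3 -227.4  156.6] [-8.999e+01 -5.000e-02  5.088e+01] F [ 0.1  0.4 -2.1] M [-0.03  0.04  0.04] g 0.136 q [-0.15  0.52  0.56  1.75 -0.33  0.97  1.43]
208 61
```

View pics/w9a.png

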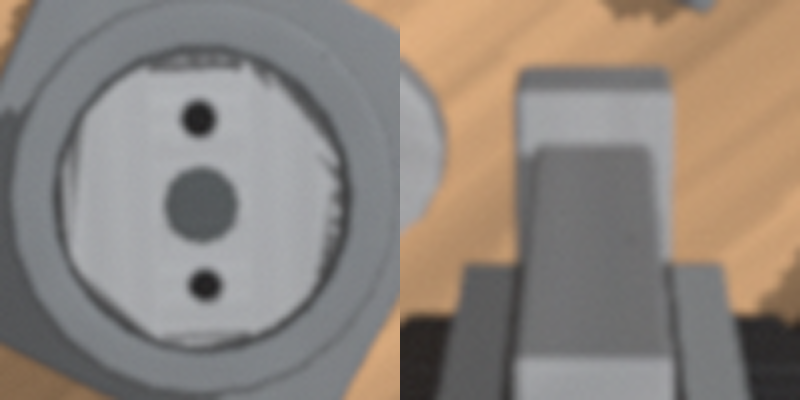

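View pics/w9.png

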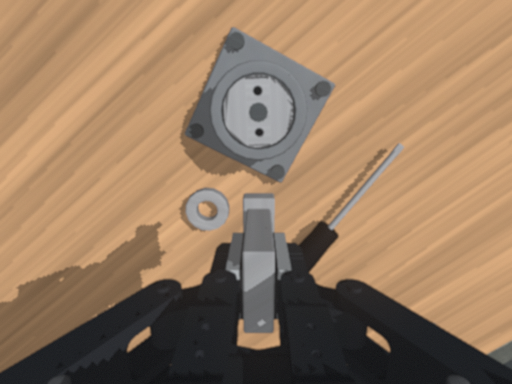

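```bash
python3 - <<'E'
from fit import *
import pickle
W,s=pickle.load(open('w9.pkl','rb'))
h=np.array([ray(W,u,.041)[:2]*1000 for u in un([(198,119),(205,285)],(208,61),4)]); print(h,h.mean(0),np.linalg.norm(h[0]-h[1]),np.degrees(np.arctan2(*(h[1]-h[0])[::-1])))
E
```

```text
[[ 554.60843731 -179.23197093]
 [ 580.1259625  -198.16143341]] [ 567.3671999  -188.69670217] 31.772136240922286 -36.5688383931383
```

The ring moved from -6.8° to -36.6°, which is 0.52 rad, so it started at about 0.38 (given range 0.2–0.4). That agrees with the stop felt in the moment. The spanner still sits straight in the jaws. Now I'll return it.

```bash
python3 - <<'E'
from h import *
print(need([.4997,.2251,.175],109.86))
E
```

```text
(array([279.3, -17.8, 373.3]), array([ 5.000e-02, -5.896e+01,  6.000e-02]))
```

```bash
python3 -m jog '[24,-6,30,0,-5,0, 48,-12,62,0,-10,0, 72,-18,94,0,-15.5,0, 96,-18,127,0,-21,0, 121,-18,160,0,-26.5,0, 146,-18,193,0,-32,0, 171,-18,226,0,-37.5,0, 196,-18,259,0,-43,0, 221,-18,292,0,-48.5,0, 246,-18,325,0,-54,0]' >/dev/null; python3 -c "
from h import *
st()
print(need([.4997,.2251,.175],109.86))"
```

```text
t15.33 [514.4 170.8 175.4] [-9.0070e+01 -6.0000e-02  1.0521e+02] F [ 1.1 -1.4 -0.8] M [-0.03 -0.09 -0.02] g 0.134 q [-0.67  0.28  0.28  1.98 -0.1   0.9   1.49]
(array([56.3,  0.4, -0. ]), array([ 0.07, -4.65,  0.06]))
```

```bash
python3 -m jog '[30,0,0,0,-2.3,0, 56.3,0.4,0,0,-4.6,0, 56.3,0.4,0,0,-4.6,0, 56.3,0.4,0,0,-4.6,0, 56.3,0.4,0,0,-4.6,0]' >/dev/null; python3 - <<'E'
from h import *
st()
print(need([.4997,.2251,.0754],109.86))
im=ctrl.snapshot('wrist'); cv2.imwrite('pics/w10.png',im)
E
```

```text
t15.75 [499.2 224.5 174.9] [-9.0050e+01 -4.0000e-02  1.0979e+02] F [ 0.7 -0.6 -1.2] M [ 0.05 -0.02 -0.02] g 0.135 q [-0.74  0.28  0.24  1.96 -0.08  0.91  1.46]
(array([ 0.3, 99.5, -0.6]), array([ 0.05, -0.07,  0.04]))
```

View pics/w10.png

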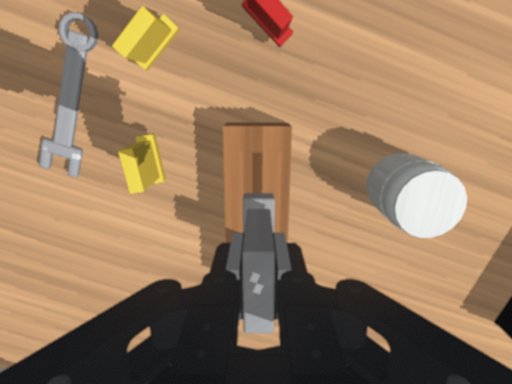

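The slot (column 257) lines up with the spanner (column 258). Lowering.

```bash
python3 -m jog '[0.3,30,-0.6,0,0,0, 0.3,60,-0.6,0,0,0, 0.3,85,-0.6,0,0,0, 0.3,96,-0.6,0,0,0, 0.3,99,-0.6,0,0,0, 0.3,99,-0.6,0,0,0, 0.3,99,-0.6,0,0,0]' >/dev/null; python3 - <<'E'
from h import *
st()
print(need([.4997,.2251,.0534],109.86))
im=ctrl.snapshot('wrist'); cv2.imwrite('pics/w11.png',cv2.resize(im[100:260,190:330],None,fx=4,fy=4,interpolation=cv2.INTER_CUBIC))
E
```

```text
t16.38 [500.8 224.5  77.1] [-9.0130e+01 -4.0000e-02  1.0969e+02] F [-0.6  0.4 -0.1] M [ 0.02  0.01 -0.  ] g 0.131 q [-0.71  0.42  0.21  2.03 -0.13  0.7   1.5 ]
(array([ 0.9, 23.7,  0.9]), array([ 0.13, -0.17,  0.04]))
```

View pics/w11.png

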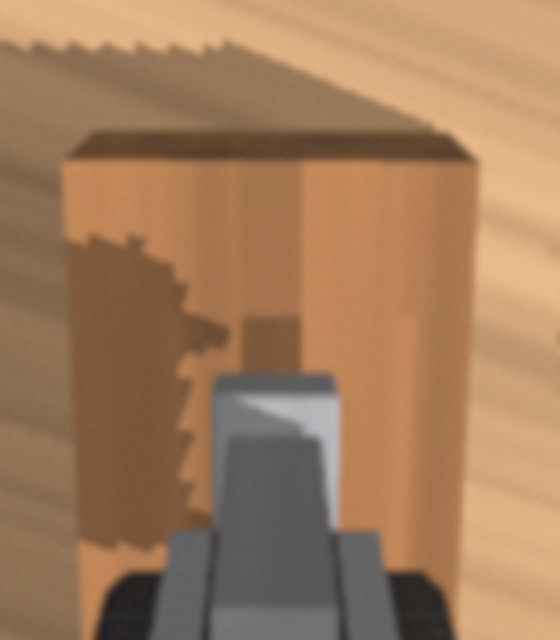

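```bash
python3 -m jog '[0,5,0.5,0.1,0,0, 0,8,0.9,0.1,-0.1,0, 0,10,0.9,0.1,-0.1,0, 0,12,0.9,0.1,-0.1,0, 0,14,0.9,0.1,-0.1,0, 0,14,0.9,0.1,-0.1,0]' >/dev/null; python3 -c "
from h import *
st()"
python3 -m jog '[0,2,0,0,0,0, 0,4,0,0,0,0, 0,6,0,0,0,0, 0,7.5,0,0,0,0, 0,7.5,0,0,0,0]' >/dev/null; python3 -c "
from h import *
st()"
```

```text
t16.93 [499.9 224.4  63. ] [-9.0040e+01 -5.0000e-02  1.0981e+02] F [ 0.3 -0.1 -1.9] M [-0.06  0.02  0.01] g 0.130 q [-0.7   0.44  0.2   2.04 -0.14  0.67  1.51]
t17.35 [499.7 224.3  55.1] [-9.0010e+01 -4.0000e-02  1.0981e+02] F [-0.2 -0.1 -1.5] M [ 0.03 -0.01 -0.06] g 0.132 q [-0.7   0.46  0.2   2.04 -0.15  0.66  1.51]
```

```bash
python3 -m jog '[0,0.5,0,0,0,0, 0,1,0,0,0,0, 0,1,0,0,0,0]' >/dev/null; python3 -c "
from h import *
st()"
python3 -m jog '[0,0.5,0,0,0,0, 0,1,0,0,0,0, 0,1,0,0,0,0]' >/dev/null; python3 -c "
from h import *
st()"
```

```text
t17.60 [499.7 224.3  54. ] [-9.0010e+01 -4.0000e-02  1.0981e+02] F [-0.6 -0.3 -1.7] M [-0.    0.02  0.02] g 0.132 q [-0.7   0.46  0.2   2.04 -0.15  0.66  1.51]
t17.85 [499.8 224.4  53.5] [-9.002e+01 -5.000e-02  1.098e+02] F [-2.5 -1.4  7.3] M [-0.24  0.6   0.04] g 0.134 q [-0.7   0.46  0.2   2.04 -0.15  0.65  1.51]
```

The crossbar is seated at 53.5 mm, the same height as at pick-up, with a light 7 N contact. Releasing.

```bash
python3 -m jog '[0,0,0,0,0,0, 0,0,0,0,0,0, 0,0,0,0,0,0, 0,0,0,0,0,0, 0,0,0,0,0,0, 0,0,0,0,0,0]' 0.35 >/dev/null; python3 -c "
from h import *
st()"
python3 -m jog '[0,-5,0,0,0,0, 0,-15,0,0,0,0, 0,-40,0,0,0,0, 0,-80,0,0,0,0, 0,-115,0,0,0,0, 0,-140,0,0,0,0, 0,-140,0,0,0,0, 0,-140,0,0,0,0]' >/dev/null; python3 - <<'E'
from h import *
st()
for n in('wrist','side','scene'): cv2.imwrite(f'pics/{n}12.png',ctrl.snapshot(n))
a=cv2.imread('pics/wrist12.png');b=cv2.imread('pics/side12.png');c=cv2.imread('pics/scene12.png')
r=lambda i:cv2.resize(i,(390,390),interpolation=cv2.INTER_CUBIC)
cv2.imwrite('pics/f12.png',np.hstack([r(a[115:295,170:350]),r(b[110:210,140:240])]))
E
```

```text
t18.35 [499.8 224.4  53.4] [-9.0020e+01 -5.0000e-02  1.0981e+02] F [ 0.3  0.1 -0.6] M [-0.06  0.02 -0.04] g 0.648 q [-0.7   0.46  0.2   2.04 -0.15  0.65  1.51]
t19.02 [500.5 224.6 195.8] [-90.22  -0.12 109.8 ] F [-1.  -0.1 -0.4] M [0.08 0.05 0.03] g 0.651 q [-0.75  0.26  0.25  1.94 -0.08  0.95  1.45]
```

View pics/f12.png

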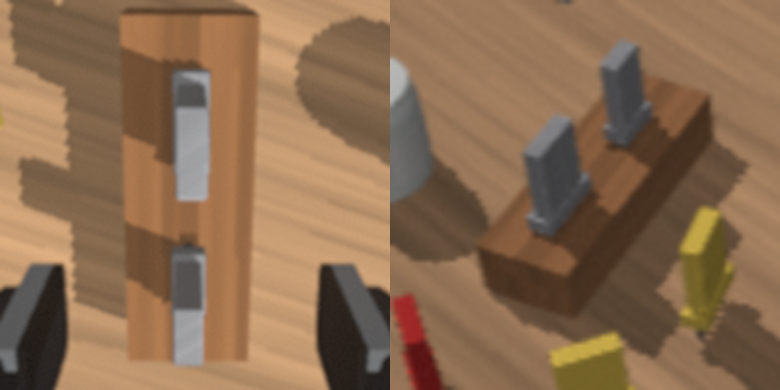

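View pics/side12.png

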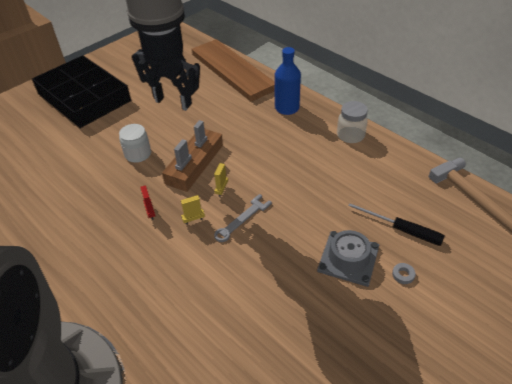

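View pics/scene12.png

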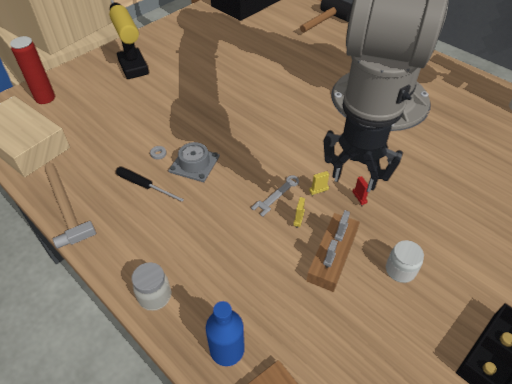

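The spanner stands upright in its slot as before, the gripper is clear, and everything else is where it was. Handing in.

```bash
python3 -m jog '[0,0,0,0,0,0, 0,0,0,0,0,0, 0,0,0,0,0,0]' >/dev/null; python3 -c "
from h import *
st(); print(ctrl.finish_job())"
```

```text
t19.42 [499.  223.8 192.2] [-8.988e+01 -1.000e-02  1.098e+02] F [-0.5  0.3  0.5] M [-0.02  0.    0.01] g 0.650 q [-0.75  0.26  0.25  1.95 -0.08  0.94  1.45]
the job is handed in; nothing more can be done
None
```

The wide spanner (35.7 mm grip measured) turned the ring clockwise to its stop and is back upright in its slot. I handed the job in at 19.4 s. One doubt remains: the twist at the stop touched the pin limit.

- **Engaging:** the pins entered the holes with no contact force that I could measure.
- **Turning:** the moment held at about 0.2 N m, then climbed to 0.51 and 0.81 N m over the last 3° of turn. I took that as the stop. The 0.81 N m reading is right at the roughly 0.8 N m limit, within sensor noise; I backed off on the next move.
- **Ring position:** the camera shows the hole line moved from -6.8° to -36.6°. That is 0.52 rad, which implies a start near 0.38, inside the given 0.2–0.4 range. I could not read the ring joint directly.
- **Returning:** the crossbar seated at the pick-up height with about 7 N of contact, and the gripper came away clear.
- **Other objects:** the final pictures show everything else where it was.

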